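# Unscrew the left-hand clamp knob and stow the ballot-box shutter

## Robot

A 6-joint arm with a two-finger parallel gripper is mounted at the origin on the work surface. World frame = base frame: x ahead of the robot, y to its left, z up, the work surface at z = 0. Lengths are in m, angles in degrees, forces in N, time in s.
With the tool pointing down it reaches from about 0.25 to 0.725 m from the base axis. Payload 9.7 kg.
Tool frame: the origin (TCP) lies midway between the tips of the shut fingers; the grasp point (between the pads) lies 19 mm behind it; x points along the fingers, y is the direction in which the jaws open and shut, and the axes are right-handed (so a half turn about x gives the same grasp; the last joint's range is limited). The gripper opens to 85 mm and grips with 20 to 120 N. Pads are 22 mm wide; open, the fingers measure 114 mm over their backs; the gripper's body (76 mm by 85 mm) begins 54 mm behind the grasp point. The pads swing forward as they close: fully open they stand 13 mm farther back than shut.
Start: joints at [-76.433, 4.979, 10.078, 95.1, 0, 90], TCP at [0.129, -0.535, 0.231] pointing down, gripper open.
Joint ranges: [-179.16, 179.16], [-48.56, 103.87], [-65.8, 70.77], [-126.05, 130.52], [-82.76, 87.17], [-180, 180]. Speed limits (degrees/s): [127.2, 127.2, 147.25, 180, 180, 180].

## Interface

Orientations are given as [roll, pitch, yaw] about the fixed x, y, z axes, in that order (R = Rz(yaw) Ry(pitch) Rx(roll)).
In Python, from workcell import bot, cams gives the robot as it stands.
- The arm moves only by the tool apply_moves, never from a script. Its argument "commands" is a list of rows, each a list of 5 numbers: the shift along the tool's x, y, z in m, then the turn about the tool's x in rad, then the opening, from -1 (shut) to 1 (fully open). In form: [[tx, ty, tz, roll, hand], ...]. A call has 1 to 12 rows; each row is the pose to reach, as a shift and turn from the pose measured when the call began, along the tool's axes at that moment; what a row does not reach only later rows make up. A row lasts 1/10 s, in which the tool goes at most 50 mm and 8.59 degrees, less where a joint would pass 70% of its speed; a pose out of reach is approached as far as the arm can. A call with a gripper value outside its range is refused whole. The fingers move at their own pace and stop on an object; "newtons" is the grip in N (left out, the last holds). Time passes only in rows, so rows that repeat a pose let the fingers close. It gives the time, the measured TCP pose, the force and the opening at its end, in the units of the state.
- bot.get_obs(): the state, without advancing time (a new reading comes with each control period).
- cams.camera(name): name is "scene" or "top" or "wrist"; returns a dict with "frame" (384x512x3 uint8, blue, green, red), "depth" (384x512 float32, m along the optical axis (not along the pixel's ray), 0 where there is no reading), "camera_matrix" (3x3 intrinsics, pixels), "R" (3x3) and "t" (3): a world point X has camera coordinates R X + t; the wrist camera has in their place "mount" (4x4, takes a point from camera to tool coordinates, whose origin is the TCP and whose axes are the tool frame's). Camera axes: x right, y down, z forward; pixel columns grow to the right and rows downward; lengths in m; the calibration is good to about 2 mm. The wrist camera is an equidistant fisheye: a pixel r from the principal point sees the ray r / f radians off the axis. A picture is of the moment at which its call begins: read the wrist's pose just before it.
- bot.job_done(): hands the job in, once; it reports no verdict.
Trained networks look in the newest picture that a camera, given by its name, has taken for a name from the list of things; names that differ only in an ending like _2 or _b are one class to them, and where a whole thing is asked for, a point or a joint stands for the part that bears it (a point fixed in the world has none). Each returns a list of dicts, best first, with "confidence" (0 to 1); they miss things now and then, are a little off and sometimes report something else, mostly with a low value. They report only what shows in the picture. A call takes as long as a camera call.
- cams.spot_in(name, camera): "rect" ([left, top, right, bottom] in pixels, round what is visible of it).
The state is a dict: "time": time; "q": joint angles; "qd": joint speeds; "joint_efforts": joint torques, N m; "ee_pos": TCP position; "tcp_rot": TCP orientation; "wrist_force": force on the tool from outside, world axes, zero at the start; "torque": the same for the moment, N m; "opening": finger opening in m.
Only numpy, scipy, OpenCV 4.12 (cv2) and the standard library are available. Lean on these libraries where they do the work, as an engineer would, in place of code of your own. Each camera call takes 0.05 s, during which the arm holds its last target. There are 200 camera calls.

## Task

Open the posting slot of the ballot box: the wing knob that clamps the grey shutter plate has a left-hand thread, so turn it clockwise (seen from above) as far as it goes while the plate stays in place. Then draw the plate off by its tongue, lay it flat on the desk and let go, take it again by its forked end, and slide it tongue first into the low clear-roofed holder on the desk until it is fully home, its fork left sticking out. Leave the knob unscrewed and do not disturb the stamp, the cup or the tape.

Things in the scene. Friction and masses are not known exactly. Their poses are not given: they have to be found in the camera images.
- box: Ballot box fixed to the desk: clear walls, white lid 250 x 270 mm (x, y), top 140 mm above the desk. Origin: centre of its underside; z up; -x is its front, towards the robot. The shutter lies on the lid's front half between two guides 7 mm high, over a black posting slot; its tongue overhangs the lid's front edge (x = -125 mm). Yaw varies; box and holder may swap sides.
- knob_grip (a point): Middle of the bar of the black wing knob, on the knob's axis (box x = -21, y = 0 mm), 188 mm above the desk when tight. Bar 72 mm long (this point's x), 16 mm thick (its y), 44 mm high (22 mm above and below). Below it a neck 16 mm in diameter, 7 mm high, then a steel flange 40 mm in diameter, 5 mm thick, when tight 1 mm above the shutter's fork. The knob cannot come off.
- knob (a joint): Turn of the knob (rad): 0 = tight, 2.6 = fully unscrewed, a stop at both. Grows CLOCKWISE seen from above (left-hand thread); the knob rises 4.6 mm per rad, 12 mm in all. Stiff (about 0.25 N m), stays where it is left. The fork's lips catch behind the flange until it has turned about 1.5 rad.
- shutter: Grey plastic shutter plate, loose, 167 mm long, 12 mm thick, about 0.18 kg. Origin: centre of the underside of its wide middle part (76 x 92 mm, x from -38 to 38 mm); z up. A tongue points to -x, a fork to +x (see those points). At the start the knob's stem, 12 mm in diameter, is in the fork's slot at x = 54 mm; with the knob unscrewed the plate slides off towards its own -x.
- tongue (a point): Grip point on the shutter's tongue (shutter x = -62 mm, mid thickness). The tongue is 34 mm wide (y) and ends at x = -82 mm. At the start this point overhangs the lid's front edge by 12 mm.
- fork (a point): Grip point on the shutter's fork (shutter x = +62 mm, mid thickness). The fork is 52 mm wide (y) and ends at x = 85 mm; its slot, 18 mm wide, runs from x = 46 mm to the open end. On the last 8 mm of both prongs a lip stands 8 mm up from the top face.
- shutter_home (a point): On the lid of the box, where the shutter's origin is at the start; turns with the box.
- holder: Low pocket fixed to the desk, 136 x 124 mm, 24 mm high: two dark steel side walls 10 mm thick, a back wall at +x and a clear roof 4 mm thick; no floor (the plate slides on the desk). Its mouth faces its own -x (towards the robot). Inside 126 mm deep, 104 mm wide, 20 mm high. Origin: on the desk, in the middle of the inside. Yaw varies.
- mouth (a point): Middle of the holder's mouth, 10 mm above the desk: x = -63 mm in the holder.
- home (a point): Where the shutter's origin is when fully home in the holder, tongue end against the back wall: x = -19 mm in the holder, at desk height. The shutter's -x axis then points along the holder's +x.
- stamp: Bystander: turned wooden rubber stamp, 38 mm in diameter, 60 mm tall, standing on the rear of the lid. Origin: centre of its foot.
- cup: Bystander: clear plastic cup, 68 mm in diameter, 85 mm tall, beside the holder. Origin: centre of its foot.
- tape: Bystander: roll of tape lying flat, 84 mm in diameter, 24 mm high, at the holder's other side. Origin: centre of its underside.

How it is judged (in metres and radians):
On the way, in this order (a step that is already met when the one before it is completed fails the run):
1. the knob is unscrewed clockwise to its stop (beyond 2.3 rad of 2.6) while the shutter is still in its place on the lid (value of joint knob above 2.3 rad and horizontal distance between shutter and shutter_home below 0.02 m and height (world z) of shutter above 0.13 m), for 0.1 s.
2. the shutter has been taken off and lies flat on the desk, let go and still, not yet in the holder (height (world z) of shutter below 0.008 m and angle between shutter's own z axis and vertical below 0.1 rad and contact force between the fingers and shutter below 0.1 N and linear speed of shutter below 0.02 m/s and horizontal distance between shutter and home above 0.05 m), for 0.1 s.
At the end, for the whole second after the job is handed in: The shutter lies flat on the desk in the holder, tongue first and right way up, its origin within 10 mm of fully home, lined up within 0.12 rad, released and at rest, the fork outside; the knob is still unscrewed (beyond 2.2 rad) (horizontal distance between shutter and home below 0.01 m and height (world z) of shutter below 0.006 m and angle between shutter's own z axis and vertical below 0.06 rad and angle between the x axis of shutter and the x axis of holder, either way round below 0.12 rad and x of tongue in the frame of holder above 0.03 m and linear speed of shutter below 0.01 m/s and value of joint knob above 2.2 rad); the robot touches nothing.
It fails at once if the stamp is moved by more than 30 mm or tipped over (distance of stamp from where it was at the start of the episode above 0.03 m or angle between stamp's own z axis and vertical above 0.5 rad).
It fails at once if the cup is moved by more than 30 mm or tipped over (distance of cup from where it was at the start of the episode above 0.03 m or angle between cup's own z axis and vertical above 0.5 rad).
It fails at once if the tape is moved by more than 30 mm or tipped over (distance of tape from where it was at the start of the episode above 0.03 m or angle between tape's own z axis and vertical above 0.5 rad).
It also fails if it takes over 72 s, if anything falls off the work surface, if the arm or the gripper's body presses on something with over 40 N, if the wrist force passes 120 N, or if a joint passes its speed limit or range.

## Working session

There is one attempt and no reset: what is moved stays moved. The work goes in short steps, Python scripts to look and compute and a tool call to move; the robot and the scene stay as the last step left them, time stands still between calls to the robot, and variables do not carry over. Pictures are saved under pics/ and viewed, about 8 in all and at most 12, crops included, and the job is handed in when it is done.

Besides the shell and the picture viewer there is one more tool, called after "Emit:" in YAML: its name, and indented under it one key for each argument. apply_moves: Moves the arm, as the interface text tells. Its arguments: {"type":"object","properties":{"commands":{"type":"array"},"newtons":{"type":"number"}},"required":["commands"]}

```bash
ls; mkdir -p pics; cat > h.py <<'E'
import numpy as np, cv2
from workcell import bot, cams
def pts(c):
    d=c["depth"];K=c["camera_matrix"];v,u=np.indices(d.shape)
    P=np.stack([(u-K[0,2])/K[0,0]*d,(v-K[1,2])/K[1,1]*d,d],-1)
    return (P-c["t"])@c["R"]   # R^T(P-t)
E
python3 - <<'E'
from h import *
o=bot.get_obs();print({k:np.round(v,3) for k,v in o.items()})
ims=[]
for n in ["scene","top"]:
    c=cams.camera(n);np.savez(f"{n}0.npz",**c);P=pts(c);im=c["frame"].copy()
    for k in ["box","knob","shutter","tongue","holder","stamp","cup","tape"]:
        r=cams.spot_in(k,n)
        for b in r[:1]:
            l,t,R,B=map(int,b["rect"]);print(n,k,round(b["confidence"],2),[l,t,R,B],np.round(np.nanmedian(P[t:B+1,l:R+1].reshape(-1,3),0),3))
            cv2.rectangle(im,(l,t),(R,B),(0,0,255),1);cv2.putText(im,k,(l,t),0,.35,(255,0,0),1)
    cv2.imwrite(f"pics/{n}0.png",cv2.resize(im,(800,600)))
    print(n,-c["R"].T@c["t"],c["camera_matrix"][0])
E
```

```text
pics
{'time': np.float64(0.0), 'q': array([-76.433,   5.01 ,  10.033,  95.1  ,   0.   ,  89.999]), 'qd': array([-0.042,  0.092, -0.015, -0.028,  0.105, -0.03 ]), 'joint_efforts': array([-1.0000e-03, -5.2038e+01,  4.6481e+01,  1.6000e-02, -0.0000e+00,
       -0.0000e+00]), 'ee_pos': array([ 0.129, -0.534,  0.231]), 'tcp_rot': array([-90.156,  89.924, 103.413]), 'wrist_force': array([ 0.304,  0.36 , -0.315]), 'torque': array([-0.026,  0.053, -0.021]), 'opening': np.float64(0.085)}
scene box 0.64 [241, 178, 405, 330] [0.65  0.244 0.081]
scene knob 0.89 [319, 194, 345, 226] [0.593 0.231 0.168]
scene shutter 0.92 [316, 188, 367, 236] [0.571 0.234 0.152]
scene tongue 0.94 [312, 187, 367, 237] [0.573 0.233 0.152]
scene holder 0.87 [155, 166, 206, 204] [ 0.653 -0.258  0.025]
scene stamp 0.59 [298, 232, 316, 265] [0.711 0.239 0.146]
scene cup 0.88 [192, 177, 215, 214] [ 0.653 -0.141  0.05 ]
scene tape 0.93 [144, 161, 167, 181] [ 0.642 -0.385  0.017]
scene [1.11957119 0.44872328 0.71518853] [349.28959561   0.         255.0282154 ]
top box 0.64 [153, 184, 187, 249] [0.546 0.225 0.151]
top knob 0.66 [163, 180, 175, 211] [0.597 0.221 0.193]
top shutter 0.91 [154, 185, 190, 250] [0.543 0.222 0.15 ]
top tongue 0.26 [119, 138, 224, 236] [0.624 0.222 0.14 ]
top holder 0.97 [320, 164, 362, 208] [ 0.627 -0.249  0.023]
top stamp 0.73 [151, 149, 175, 167] [0.699 0.24  0.141]
top cup 0.72 [298, 163, 317, 186] [ 0.664 -0.153  0.006]
top tape 0.89 [367, 163, 396, 195] [ 0.646 -0.375  0.002]
top [0.50791631 0.00989576 1.20607273] [404.20805948   0.         254.30076311]
```

View pics/top0.png

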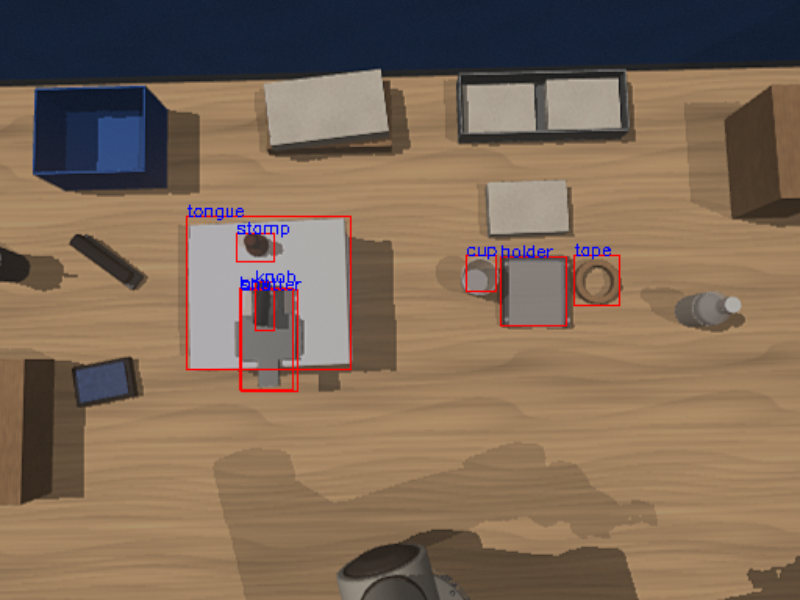

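View pics/scene0.png

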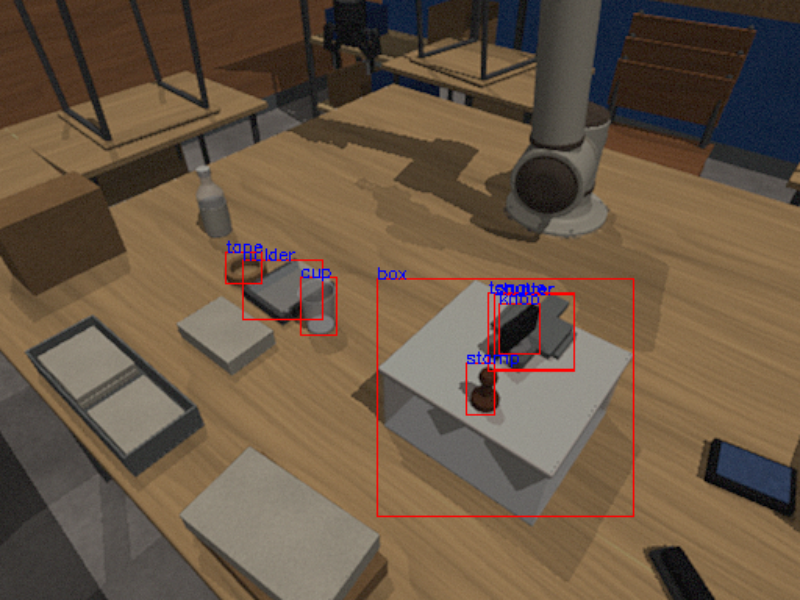

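```bash
cat >> h.py <<'E'
from scipy.spatial.transform import Rotation as Ro
def tool():
    o=bot.get_obs();return o,Ro.from_euler("xyz",o["tcp_rot"],degrees=True).as_matrix(),np.array(o["ee_pos"])
def rect(P,m,off=0):
    xy=P[m][:,:2];c,s,a=cv2.minAreaRect((xy*1000).astype(np.float32));return np.round(c,1),np.round(s,1),round(a,1),int(m.sum())
E
python3 - <<'E'
from h import *
for n in ["top","scene"]:
    c=dict(np.load(n+"0.npz"));P=pts(c);z=P[...,2];x=P[...,0];y=P[...,1]
    def show(k,m):
        m=cv2.morphologyEx(m.astype(np.uint8),cv2.MORPH_OPEN,np.ones((2,2)))>0
        print(n,k,rect(P,m),np.round(np.median(P[m],0),4))
    B=(abs(x-.62)<.2)&(abs(y-.22)<.2)
    show("lid",B&(z>.132)&(z<.160)); show("lidonly",B&(abs(z-.14)<.005))
    show("plate",B&(z>.149)&(z<.158)&(x<.6))
    show("knob",B&(z>.185)&(x<.66)); show("stamp",B&(z>.165)&(x>.66))
    show("holder",(abs(x-.63)<.1)&(abs(y+.25)<.08)&(z>.018)&(z<.03))
    show("cup",(abs(x-.65)<.06)&(abs(y+.145)<.045)&(z>.035))
    show("tape",(abs(x-.64)<.06)&(abs(y+.375)<.055)&(z>.015)&(z<.03))
o,R,p=tool();print(R.round(3),p)
E
```

```text
top lid (array([609.8, 219.1]), array([297.7, 387.2]), 7.7, 9263) [0.6145 0.2179 0.14  ]
top lidonly (array([621.2, 219.5]), array([277.4, 387.5]), 7.2, 7529) [0.6355 0.2139 0.1395]
top plate (array([530.2, 141.6]), array([137.4, 261.3]), 2.3, 1073) [0.5348 0.2205 0.1514]
top knob (array([572.2, 118.3]), array([241.6,  72. ]), 75.9, 229) [0.5972 0.221  0.2059]
top stamp (array([701.8, 240.7]), array([17.6, 23.9]), 51.7, 78) [0.7005 0.2394 0.1964]
top holder (array([ 609.6, -157.3]), array([154. , 359.9]), 8.1, 1926) [ 0.6228 -0.2588  0.0232]
top cup (array([ 649.1, -151.9]), array([81.7, 63.1]), 88.9, 215) [ 0.6618 -0.159   0.0616]
top tape (array([ 640.6, -378. ]), array([79.5, 92. ]), 0.0, 337) [ 0.6398 -0.3753  0.0221]
scene lid (array([719.5, 243.8]), array([849. , 295.8]), 7.9, 10341) [0.6464 0.2566 0.141 ]
scene lidonly (array([753.3, 249.1]), array([781. , 293.6]), 8.0, 8840) [0.6571 0.2677 0.1409]
scene plate (array([724.1, 279.8]), array([853.8, 104.3]), 16.2, 813) [0.5405 0.2418 0.1529]
scene knob (array([574.1, 228.2]), array([129.2,  20.4]), 2.1, 329) [0.6082 0.232  0.2023]
scene stamp (array([888.9, 330.5]), array([518. ,  22.6]), 24.6, 158) [0.7099 0.2473 0.1928]
scene holder (array([812.5,  85.6]), array([933.8, 180.7]), 60.7, 1006) [ 0.6475 -0.2547  0.0253]
scene cup (array([862.7, 105.7]), array([854.7,  64.7]), 48.8, 559) [ 0.6504 -0.136   0.0637]
scene tape (array([887.6,  13.4]), array([983.1,  82.7]), 57.1, 254) [ 0.6449 -0.3642  0.0229]
[[ 0.     0.235 -0.972]
 [-0.    -0.972 -0.235]
 [-1.     0.    -0.   ]] [ 0.12903981 -0.53465706  0.23130303]
```

```bash
python3 - <<'E'
from h import *
for n in ["top","scene"]:
    c=dict(np.load(n+"0.npz"));P=pts(c);z=P[...,2];x=P[...,0];y=P[...,1]
    def show(k,m):
        m=m&(c["depth"]>.1)
        _,L,st,_=cv2.connectedComponentsWithStats(m.astype(np.uint8)); m=L==1+np.argmax(st[1:,4])
        print(n,k,rect(P,m),np.round(P[m].mean(0),4))
    B=(abs(x-.62)<.2)&(abs(y-.22)<.2)
    show("lid",B&(abs(z-.14)<.005))
    show("plate",B&(z>.149)&(z<.158)&(x<.6))
    show("knob",B&(z>.175)&(x<.66)); show("stamp",B&(z>.165)&(x>.66))
    show("holder",(abs(x-.63)<.1)&(abs(y+.25)<.08)&(z>.018)&(z<.03))
    show("cup",(abs(x-.65)<.06)&(abs(y+.145)<.045)&(z>.035))
    show("tape",(abs(x-.64)<.06)&(abs(y+.375)<.055)&(z>.015)&(z<.03))
E
```

```text
top lid (array([622.3, 226.3]), array([250.1, 270.3]), 1.1, 7573) [0.6308 0.2251 0.1396]
top plate (array([532.7, 225.4]), array([132.5,  94.1]), 0.7, 1134) [0.5363 0.2238 0.1519]
top knob (array([600.3, 225.6]), array([17.1, 70.4]), 84.7, 251) [0.6002 0.2234 0.2025]
top stamp (array([703.4, 242.6]), array([23.6, 20.6]), 89.3, 78) [0.7028 0.2409 0.1953]
top holder (array([ 626.6, -255.8]), array([125.1, 136. ]), 87.3, 1929) [ 0.6262 -0.2556  0.0232]
top cup (array([ 650.1, -142.2]), array([65.3, 66.2]), 43.0, 224) [ 0.6562 -0.1481  0.0692]
top tape (array([ 642.5, -372.2]), array([82.2, 82.3]), 62.0, 340) [ 0.6422 -0.3719  0.0225]
scene lid (array([623.1, 227.2]), array([251.9, 270.2]), 0.9, 8872) [0.6481 0.2424 0.1408]
scene plate (array([529.1, 246.4]), array([137.,  57.]), 15.2, 680) [0.5336 0.244  0.1529]
scene knob (array([602.2, 227.3]), array([16.8, 73.3]), 84.6, 402) [0.6095 0.2301 0.1986]
scene stamp (array([707.6, 244.7]), array([18.9, 22.1]), 47.8, 160) [0.7095 0.2459 0.1903]
scene holder (array([ 626.9, -260. ]), array([138.2, 139. ]), 87.8, 1011) [ 0.6368 -0.2598  0.0251]
scene cup (array([ 650.1, -140.9]), array([68.1, 64.1]), 48.0, 561) [ 0.651  -0.1403  0.0653]
scene tape (array([ 643.6, -371. ]), array([82.7, 84.4]), 17.4, 260) [ 0.6448 -0.3684  0.0232]
```

Emit:
apply_moves:
  commands:
    - [-0.07,-0.629,-0.638,-2.0,1]
    - [-0.07,-0.629,-0.638,-2.0,1]
    - [-0.07,-0.629,-0.638,-2.0,1]
    - [-0.07,-0.629,-0.638,-2.0,1]
    - [-0.07,-0.629,-0.638,-2.0,1]
    - [-0.07,-0.629,-0.638,-2.0,1]
    - [-0.07,-0.629,-0.638,-2.0,1]
    - [-0.07,-0.629,-0.638,-2.0,1]
    - [-0.07,-0.629,-0.638,-2.0,1]
    - [-0.07,-0.629,-0.638,-2.0,1]
    - [-0.07,-0.629,-0.638,-2.0,1]
    - [-0.07,-0.629,-0.638,-2.0,1]

```text
time: 2.1
ee_pos: [0.4452, -0.0243, 0.2785]
tcp_rot: [52.9, 89.9, -10.0]
wrist_force: [0.6, -0.3, 0.4]
opening: 0.0852
```

```bash
cat >> h.py <<'E'
def go(x,y,z,psi):
    """tool shift to a world TCP target and jaw (tool y) yaw psi deg"""
    o,R,p=tool();d=R.T@(np.array([x,y,z])-p);ps=np.degrees(np.arctan2(R[1,1],R[0,1]))
    print("t",round(float(o["time"]),2),"p",p.round(4),"psi",ps.round(1),"q",np.round(o["q"],1),"F",np.round(o["wrist_force"],1),"open",round(float(o["opening"]),4),"tilt",R[2,0].round(4))
    print("shift",d.round(4),"roll rad",np.radians(-((psi-ps+180)%360-180)).round(3))
E
python3 -c "
from h import *
go(.6015,.226,.29,-95.3)"
```

```text
t 2.1 p [ 0.4452 -0.0243  0.2785] psi 27.1 q [ -3.1  -7.9   2.8 100.6  -0.   59.8] F [ 0.6 -0.3  0.4] open 0.0852 tilt -1.0
shift [-0.0114  0.2531 -0.1518] roll rad 2.136
```

Emit:
apply_moves:
  commands:
    - [-0.011,0.253,-0.152,-1.8,1]
    - [-0.011,0.253,-0.152,-1.8,1]
    - [-0.011,0.253,-0.152,-1.8,1]
    - [-0.011,0.253,-0.152,-1.8,1]
    - [-0.011,0.253,-0.152,-1.8,1]
    - [-0.011,0.253,-0.152,-1.8,1]
    - [-0.011,0.253,-0.152,-1.8,1]
    - [-0.011,0.253,-0.152,-1.8,1]
    - [-0.011,0.253,-0.152,-1.8,1]
    - [-0.011,0.253,-0.152,-1.8,1]
    - [-0.011,0.253,-0.152,-1.8,1]
    - [-0.011,0.253,-0.152,-1.8,1]

```text
time: 3.3
ee_pos: [0.6014, 0.2262, 0.2895]
tcp_rot: [-54.0, 89.9, -13.9]
wrist_force: [-0.5, 0.5, 0.1]
opening: 0.0855
```

```bash
python3 -c "
from h import *
go(.6015,.226,.29,-95.3)"
```

```text
t 3.3 p [0.6014 0.2262 0.2895] psi 130.2 q [ 20.6  20.8  35.5 104.6  -0.  -19.6] F [-0.5  0.5  0.1] open 0.0855 tilt -1.0
shift [-0.0005 -0.0002 -0.    ] roll rad -2.348
```

Emit:
apply_moves:
  commands:
    - [0,0,0,-1.8,1]
    - [0,0,0,-1.8,1]
    - [0,0,0,-1.8,1]
    - [0,0,0,-1.8,1]
    - [0,0,0,-1.8,1]
    - [0,0,0,-1.8,1]
    - [0,0,0,-1.8,1]
    - [0,0,0,-1.8,1]
    - [0,0,0,-1.8,1]
    - [0,0,0,-1.8,1]
    - [0,0,0,-1.8,1]
    - [0,0,0,-1.8,1]

```text
time: 4.5
ee_pos: [0.6014, 0.2262, 0.2894]
tcp_rot: [-165.8, 90.0, -22.4]
wrist_force: [-0.4, 0.2, 0.3]
opening: 0.0852
```

Emit:
apply_moves:
  commands:
    - [0,0,0,-0.15,1]
    - [0,0,0,-0.3,1]
    - [0,0,0,-0.45,1]
    - [0,0,0,-0.548,1]
    - [0,0,0,-0.548,1]

```text
time: 5.0
ee_pos: [0.6014, 0.2262, 0.2893]
tcp_rot: [154.9, 90.0, -30.3]
wrist_force: [-0.4, -0.5, -0.4]
opening: 0.0852
```

```bash
cat >> h.py <<'E'
def wpts(c,R,p):
    d=c["depth"];K=c["camera_matrix"];v,u=np.indices(d.shape)
    a=(u-K[0,2])/K[0,0];b=(v-K[1,2])/K[1,1];th=np.hypot(a,b);s=np.where(th>1e-6,np.tan(np.minimum(th,1.5))/np.maximum(th,1e-6),1)
    P=np.stack([a*s*d,b*s*d,d],-1);M=c["mount"]
    return (P@M[:3,:3].T+M[:3,3])@R.T+p
E
python3 - <<'E'
from h import *
go(.6015,.226,.171,-95.3)
o,R,p=tool();c=cams.camera("wrist");P=wpts(c,R,p);z=P[...,2];x=P[...,0];y=P[...,1]
cv2.imwrite("pics/w1.png",c["frame"]);np.savez("w1.npz",**c,Rt=R,p=p);print(np.round(c["mount"],3))
def show(k,m):
    m=m&(c["depth"]>.02)
    _,L,st,_=cv2.connectedComponentsWithStats(m.astype(np.uint8)); m=L==1+np.argmax(st[1:,4])
    print(k,rect(P,m),np.round(P[m].mean(0),4))
B=(abs(x-.62)<.2)&(abs(y-.22)<.2)
show("lid",B&(abs(z-.14)<.005));show("plate",B&(z>.149)&(z<.158)&(x<.6));show("knobtop",B&(z>.200)&(z<.22)&(x<.66))
E
```

```text
t 5.0 p [0.6014 0.2262 0.2893] psi -95.2 q [  20.6   20.9   35.5  104.6   -0.  -154.2] F [-0.4 -0.5 -0.4] open 0.0852 tilt -1.0
shift [ 1.183e-01  1.000e-04 -0.000e+00] roll rad 0.002
[[-0.001 -0.31   0.951 -0.141]
 [ 1.    -0.     0.001  0.001]
 [-0.     0.951  0.31  -0.079]
 [ 0.     0.     0.     1.   ]]
lid (array([623.2, 225.4]), array([250.1, 270. ]), 0.9, 45906) [0.645  0.2226 0.1382]
plate (array([533. , 224.2]), array([133.8,  92.7]), 0.0, 5773) [0.5422 0.2229 0.1503]
knobtop (array([602.5, 225.1]), array([16. , 70.6]), 84.4, 1630) [0.6051 0.2248 0.2059]
```

View pics/w1.png

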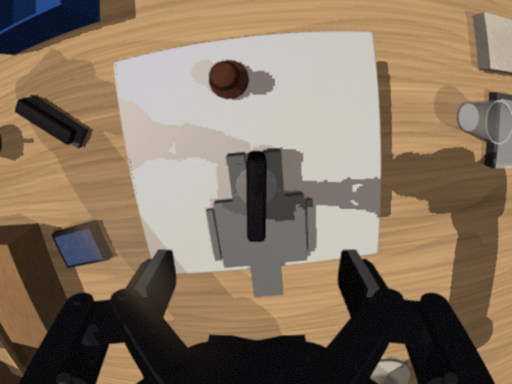

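Emit:
apply_moves:
  commands:
    - [0.04,-0.0005,0,0.003,1]
    - [0.08,-0.0005,0,0.003,1]
    - [0.11,-0.0005,0,0.003,1]
    - [0.1185,-0.0005,0,0.003,1]
    - [0.1185,-0.0005,0,0.003,1]
    - [0.1185,-0.0005,0,0.003,-1]
    - [0.1185,-0.0005,0,0.003,-1]
    - [0.1185,-0.0005,0,0.003,-1]
    - [0.1185,-0.0005,0,0.003,-1]
    - [0.1185,-0.0005,0,0.003,-1]
    - [0.1185,-0.0005,0,0.003,-1]
    - [0.1185,-0.0005,0,0.003,-1]
  newtons: 80

```text
time: 6.25
ee_pos: [0.6017, 0.2267, 0.1715]
tcp_rot: [-178.5, 89.9, -4.1]
wrist_force: [0.2, -0.7, 4.1]
opening: 0.0152
```

```bash
python3 -c "
from h import *
go(.6015,.226,.171,-95.3);print(bot.get_obs()['torque'])"
```

```text
t 6.25 p [0.6017 0.2267 0.1715] psi -95.6 q [  20.7   17.1   17.5   90.3   -0.  -153.7] F [ 0.2 -0.7  4.1] open 0.0152 tilt -1.0
shift [0.0005 0.0007 0.0002] roll rad -0.005
[-0.13120799  0.05341613  0.04996942]
```

Gripped squarely. Turn clockwise with the rise.

Emit:
apply_moves:
  commands:
    - [-0.0007,0,0,0.15,-1]
    - [-0.0014,0,0,0.3,-1]
    - [-0.0021,0,0,0.45,-1]
    - [-0.0028,0,0,0.6,-1]
    - [-0.0034,0,0,0.75,-1]
    - [-0.0041,0,0,0.9,-1]
    - [-0.0048,0,0,1.05,-1]
    - [-0.0055,0,0,1.2,-1]
    - [-0.0062,0,0,1.35,-1]
    - [-0.0069,0,0,1.5,-1]
    - [-0.0069,0,0,1.5,-1]

```text
time: 7.35
ee_pos: [0.6021, 0.227, 0.1784]
tcp_rot: [-78.9, 89.9, 9.5]
wrist_force: [2.5, 2.6, 2.8]
opening: 0.0153
```

```bash
python3 -c "
from h import *
go(.6015,.226,.1835,115.5);print(bot.get_obs()['torque'])"
```

```text
t 7.35 p [0.6021 0.227  0.1784] psi 178.3 q [ 20.7  17.2  18.4  91.   -0.  -67.7] F [2.5 2.6 2.8] open 0.0153 tilt -1.0
shift [-0.0051  0.0005 -0.001 ] roll rad 1.097
[ 0.31683677 -0.52162239 -0.23083826]
```

Emit:
apply_moves:
  commands:
    - [-0.0007,0,0,0.15,-1]
    - [-0.0014,0,0,0.3,-1]
    - [-0.0021,0,0,0.45,-1]
    - [-0.0028,0,0,0.6,-1]
    - [-0.0034,0,0,0.75,-1]
    - [-0.0041,0,0,0.9,-1]
    - [-0.0047,0,0,1.02,-1]
    - [-0.005,0,0,1.08,-1]
    - [-0.0051,0,0,1.12,-1]
    - [-0.0051,0,0,1.12,-1]

```text
time: 8.35
ee_pos: [0.6024, 0.2268, 0.1832]
tcp_rot: [-31.9, 89.8, -7.4]
wrist_force: [4.6, -1.7, -0.1]
opening: 0.015
```

```bash
python3 - <<'E'
from h import *
go(.6015,.226,.1835,115.5);print(bot.get_obs()['torque'])
c=cams.camera("top");cv2.imwrite("pics/t2.png",cv2.resize(c["frame"][130:270,110:250],(700,700))); P=pts(c);z=P[...,2];x=P[...,0];y=P[...,1]
m=(z>.149)&(z<.158)&(x<.53)&(x>.4)&(abs(y-.22)<.1)
print(rect(P,m))
E
```

```text
t 8.35 p [0.6024 0.2268 0.1832] psi 114.5 q [20.7 17.3 19.  91.6 -0.1 -3.8] F [ 4.6 -1.7 -0.1] open 0.015 tilt -1.0
shift [-0.0003 -0.0004 -0.0012] roll rad -0.017
[-0.43192901 -0.93922195  2.28784377]
(array([512.6, 200.2]), array([65.4, 52.3]), 27.9, 215)
```

Emit:
apply_moves:
  commands:
    - [0,0,0,0,1]
    - [0,0,0,0,1]
    - [0,0,0,0,1]
    - [0,0,0,0,1]
    - [0,0,0,0,1]
    - [-0.03,0,0,0,1]
    - [-0.07,0,0,0,1]
    - [-0.1,0,0,0,1]
    - [-0.1,0,0,0,1]

```text
time: 9.3
ee_pos: [0.6028, 0.2272, 0.2883]
tcp_rot: [-10.9, 89.5, 13.6]
wrist_force: [0.9, -0.2, 0.4]
opening: 0.0854
```

```bash
python3 - <<'E'
from h import *
o,R,p=tool();c=cams.camera("wrist");P=wpts(c,R,p);z=P[...,2];x=P[...,0];y=P[...,1]
cv2.imwrite("pics/w2.png",c["frame"])
def show(k,m):
    m=m&(c["depth"]>.02)
    _,L,st,_=cv2.connectedComponentsWithStats(m.astype(np.uint8)); m=L==1+np.argmax(st[1:,4])
    print(k,rect(P,m),np.round(P[m].mean(0),4))
B=(abs(x-.62)<.2)&(abs(y-.22)<.2)
show("lid",B&(abs(z-.139)<.005));show("plate",B&(z>.148)&(z<.158)&(x<.6));show("tongue",B&(z>.148)&(z<.158)&(x<.49));show("knobtop",B&(z>.21)&(z<.23)&(x<.66))
go(.4815,.2235,.23,91)
E
```

```text
lid (array([622.7, 225.1]), array([250.5, 269.9]), 1.0, 39099) [0.6185 0.2174 0.1382]
plate (array([533.4, 224.1]), array([133.9,  92.4]), 1.0, 9214) [0.5376 0.2235 0.1501]
tongue (array([478.2, 223.2]), array([23.6, 34.4]), 0.2, 866) [0.4784 0.223  0.1501]
knobtop (array([601.2, 224.8]), array([70.7, 16.1]), 31.9, 1808) [0.5991 0.2237 0.2175]
t 9.35 p [0.6027 0.2271 0.2857] psi 114.5 q [ 2.070e+01  2.050e+01  3.460e+01  1.037e+02 -1.000e-01 -3.800e+00] F [ 0.6  0.2 -0.7] open 0.0855 tilt -1.0
shift [ 0.0549  0.0471 -0.1122] roll rad 0.41
```

View pics/w2.png

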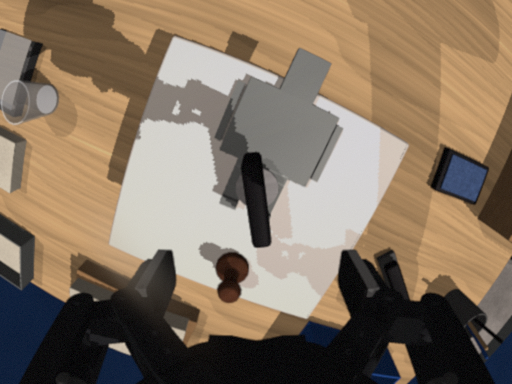

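Emit:
apply_moves:
  commands:
    - [0,0.0235,-0.056,0.2,1]
    - [0,0.047,-0.112,0.41,1]
    - [0,0.047,-0.112,0.41,1]
    - [0.055,0.047,-0.112,0.41,1]
    - [0.1,0.047,-0.112,0.41,1]
    - [0.13,0.047,-0.112,0.41,1]
    - [0.13,0.047,-0.112,0.41,1]

```text
time: 10.05
ee_pos: [0.4795, 0.2224, 0.1494]
tcp_rot: [-115.8, 89.9, -114.8]
wrist_force: [-0.0, -1.1, 0.2]
opening: 0.0855
```

```bash
python3 - <<'E'
from h import *
go(.4815,.2235,.139,91)
E
```

```text
t 10.05 p [0.4795 0.2224 0.1494] psi 91.0 q [24.9  1.3 -2.8 86.  -0.1 23.9] F [-0.  -1.1  0.2] open 0.0855 tilt -1.0
shift [0.0104 0.0011 0.002 ] roll rad 0.0
```

Emit:
apply_moves:
  commands:
    - [0.0105,0.001,0.001,0,1]
    - [0.0105,0.001,0.001,0,1]
    - [0.0105,0.001,0.001,0,-1]
    - [0.0105,0.001,0.001,0,-1]
    - [0.0105,0.001,0.001,0,-1]
    - [0.0105,0.001,0.001,0,-1]
    - [0.0105,0.001,0.001,0,-1]
    - [0.0105,0.001,0.001,0,-1]
  newtons: 100

```text
time: 10.85
ee_pos: [0.4809, 0.2236, 0.1402]
tcp_rot: [-69.9, 89.9, -68.8]
wrist_force: [-0.7, 0.8, 5.8]
opening: 0.0317
```

```bash
python3 - <<'E'
from h import *
go(.3495,.2212,.139,91)
E
```

```text
t 10.85 p [0.4809 0.2236 0.1402] psi 91.0 q [25.   1.4 -3.7 84.9 -0.1 24. ] F [-0.7  0.8  5.8] open 0.0317 tilt -1.0
shift [ 1.100e-03 -1.000e-04 -1.314e-01] roll rad 0.001
```

Emit:
apply_moves:
  commands:
    - [0,0,-0.01,0,-1]
    - [0,0,-0.03,0,-1]
    - [0,0,-0.05,0,-1]
    - [0,0,-0.07,0,-1]
    - [0,0,-0.07,0,-1]

```text
time: 11.35
ee_pos: [0.4089, 0.2222, 0.1405]
tcp_rot: [-82.5, 89.9, -81.4]
wrist_force: [-0.1, -0.0, -0.3]
opening: 0.0312
```

```bash
python3 - <<'E'
from h import *
go(.3495,.2212,.139,91);print(bot.get_obs()['torque'])
E
```

```text
t 11.35 p [0.4089 0.2222 0.1405] psi 91.1 q [ 28.6  -7.4 -12.2  85.3  -0.1  27.5] F [-0.1 -0.  -0.3] open 0.0312 tilt -1.0
shift [ 0.0015  0.0001 -0.0594] roll rad 0.001
[0.04671418 0.08866922 0.01738977]
```

Emit:
apply_moves:
  commands:
    - [-0.04,0,-0.02,0,-1]
    - [-0.07,0,-0.04,0,-1]
    - [-0.07,-0.02,-0.04,0.1,-1]
    - [-0.07,-0.05,-0.03,0.25,-1]
    - [-0.07,-0.08,-0.02,0.4,-1]
    - [-0.07,-0.11,-0.01,0.55,-1]
    - [-0.07,-0.14,0,0.7,-1]
    - [-0.07,-0.17,0.01,0.85,-1]
    - [-0.07,-0.2,0.01,1.0,-1]
    - [-0.07,-0.23,0.01,1.15,-1]
    - [-0.07,-0.26,0.01,1.3,-1]
    - [-0.07,-0.26,0.01,1.3,-1]

```text
time: 12.55
ee_pos: [0.4237, -0.04, 0.2106]
tcp_rot: [-25.5, 89.9, -99.4]
wrist_force: [-0.1, 0.4, -1.4]
opening: 0.0312
```

```bash
python3 - <<'E'
from h import *
go(.5194,-.2511,.15,-92.5);print(bot.get_obs()['torque'])
E
```

```text
t 12.55 p [ 0.4237 -0.04    0.2106] psi 16.1 q [ -5.3 -12.3  -8.6  93.7  -0.1  68.5] F [-0.1  0.4 -1.4] open 0.0312 tilt -1.0
shift [0.061  0.0334 0.2293] roll rad 1.896
[0.16319681 0.00374214 0.01589072]
```

Emit:
apply_moves:
  commands:
    - [0,0.004,0.023,0.15,-1]
    - [0,0.007,0.046,0.3,-1]
    - [0,0.01,0.069,0.45,-1]
    - [0,0.013,0.092,0.6,-1]
    - [0,0.017,0.115,0.75,-1]
    - [0,0.02,0.138,0.9,-1]
    - [0,0.024,0.161,1.05,-1]
    - [0,0.027,0.184,1.2,-1]
    - [0,0.03,0.207,1.35,-1]
    - [0,0.0334,0.2293,1.5,-1]
    - [0,0.0334,0.2293,1.65,-1]
    - [0,0.0334,0.2293,1.8,-1]

```text
time: 13.75
ee_pos: [0.5198, -0.2512, 0.2102]
tcp_rot: [43.4, 89.9, -133.4]
wrist_force: [-0.2, -0.4, -1.0]
opening: 0.0314
```

```bash
python3 - <<'E'
from h import *
o,R,p=tool()
go(.5194,-.2511,.004,-92.5)
n="top";c=cams.camera(n);P=pts(c);z=P[...,2];x=P[...,0];y=P[...,1]
m=(z>.18)&(z<.24)&(x<.45)&(x>.3)&(abs(y+.25)<.1);print(rect(P,m) if m.sum() else 0, np.percentile(z[m],[5,50,95]).round(3))
cv2.imwrite("pics/t3.png",cv2.resize(c["frame"][130:330,230:430],(600,600)))
E
```

```text
t 13.75 p [ 0.5198 -0.2512  0.2102] psi -86.8 q [-2.570e+01  8.400e+00  1.150e+01  9.310e+01 -1.000e-01  1.511e+02] F [-0.2 -0.4 -1. ] open 0.0314 tilt -1.0
shift [ 2.062e-01 -4.000e-04  2.000e-04] roll rad 0.099
(array([ 408.9, -249. ]), array([85. , 74.4]), 3.4, 695) [0.216 0.221 0.224]
```

View pics/t3.png

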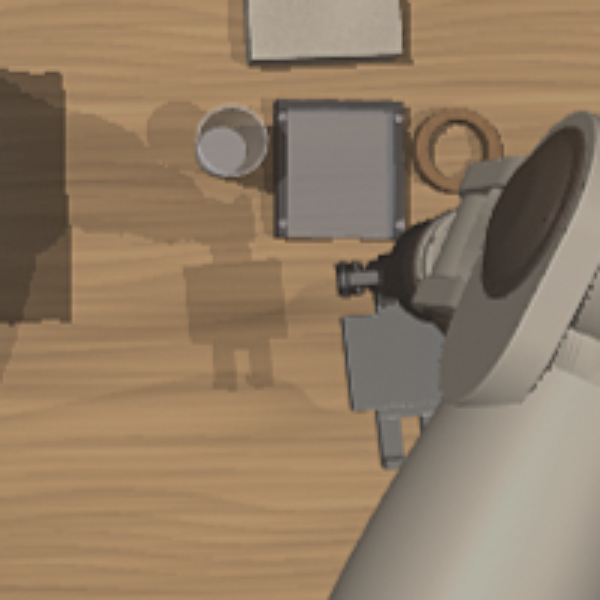

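Emit:
apply_moves:
  commands:
    - [0.05,0,0,0.1,-1]
    - [0.1,0,0,0.1,-1]
    - [0.15,0,0,0.1,-1]
    - [0.18,0,0,0.1,-1]
    - [0.195,0,0,0.1,-1]
    - [0.203,0,0,0.1,-1]
    - [0.206,0,0,0.1,-1]
    - [0.206,0,0,0.1,-1]

```text
time: 14.6
ee_pos: [0.5204, -0.2515, 0.0057]
tcp_rot: [112.3, 89.9, -70.8]
wrist_force: [0.4, -0.0, -0.8]
opening: 0.0311
```

```bash
python3 - <<'E'
from h import *
go(.5194,-.2511,.002,-92.5);print(bot.get_obs()['torque'])
E
```

```text
t 14.6 p [ 0.5204 -0.2515  0.0057] psi -93.0 q [-2.570e+01  1.040e+01 -9.000e+00  7.050e+01 -1.000e-01  1.573e+02] F [ 0.4 -0.  -0.8] open 0.0311 tilt -1.0
shift [ 0.0037 -0.0004  0.0011] roll rad -0.01
[ 0.01661835 -0.1511728  -0.00898276]
```

Emit:
apply_moves:
  commands:
    - [0.002,0,0,0,-1]
    - [0.004,0,0,0,-1]
    - [0.005,0,0,0,-1]
    - [0.005,0,0,0,-1]

```text
time: 15.0
ee_pos: [0.5205, -0.2516, 0.0009]
tcp_rot: [116.4, 89.9, -66.6]
wrist_force: [0.1, 0.6, -1.3]
opening: 0.0314
```

Emit:
apply_moves:
  commands:
    - [0,0,0,0,1]
    - [0,0,0,0,1]
    - [0,0,0,0,1]
    - [0,0,0,0,1]
    - [0,0,0,0,1]
    - [-0.04,0,0,0,1]
    - [-0.08,0,0,0,1]
    - [-0.12,0,0,0,1]
    - [-0.16,0,-0.0,0,1]
    - [-0.16,0,0,0,1]

```text
time: 16.0
ee_pos: [0.5223, -0.2521, 0.1672]
tcp_rot: [148.7, 89.4, -34.4]
wrist_force: [-0.2, -0.4, 0.7]
opening: 0.0857
```

```bash
python3 - <<'E'
from h import *
go(.39,-.2454,.10,-92.5)
o,R,p=tool();c=cams.camera("wrist");P=wpts(c,R,p);z=P[...,2];x=P[...,0];y=P[...,1]
cv2.imwrite("pics/w3.png",c["frame"])
def show(k,m):
    m=m&(c["depth"]>.02)
    _,L,st,_=cv2.connectedComponentsWithStats(m.astype(np.uint8)); m=L==1+np.argmax(st[1:,4])
    print(k,rect(P,m),np.round(np.median(P[m],0),4))
B=(abs(x-.45)<.14)&(abs(y+.25)<.065)
show("plate",B&(z>.007)&(z<.017)&(x<.548));show("holder",(abs(x-.63)<.1)&(abs(y+.25)<.08)&(z>.018)&(z<.03))
show("mid",B&(z>.007)&(z<.017)&(x<.485)&(x>.42));show("tong",B&(z>.007)&(z<.017)&(x<.55)&(x>.497))
show("fork",B&(z>.007)&(z<.023)&(x<.41)&(x>.32))
E
```

```text
t 16.0 p [ 0.5223 -0.2521  0.1672] psi -93.0 q [-2.570e+01  7.600e+00  5.900e+00  8.760e+01 -1.000e-01  1.573e+02] F [-0.2 -0.4  0.7] open 0.0857 tilt -0.9999
shift [ 6.600e-02 -1.000e-04  1.331e-01] roll rad -0.01
plate (array([ 454.3, -250. ]), array([ 92.7, 159.8]), 87.7, 7205) [ 0.4589 -0.2509  0.01  ]
holder (array([ 627.9, -257. ]), array([124.9, 136.1]), 87.8, 17433) [ 0.6266 -0.2571  0.0222]
mid (array([ 452.5, -250.1]), array([64.9, 94.9]), 0.0, 4209) [ 0.4546 -0.2501  0.0099]
tong (array([ 515.5, -252.5]), array([33.6, 37.4]), 87.7, 1120) [ 0.5165 -0.2527  0.0102]
fork (array([ 389. , -246.5]), array([51.7, 43.2]), 87.9, 914) [ 0.388  -0.252   0.0102]
```

View pics/w3.png

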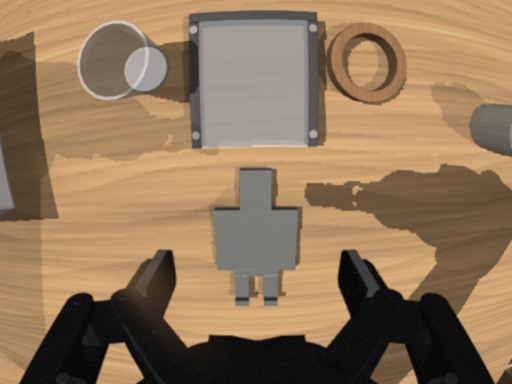

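Emit:
apply_moves:
  commands:
    - [0,0.001,0.05,-0.01,1]
    - [0,0.002,0.1,-0.01,1]
    - [0,0.0023,0.1366,-0.01,1]
    - [0.04,0.0023,0.1366,-0.01,1]
    - [0.08,0.0023,0.1366,-0.01,1]
    - [0.12,0.0023,0.1366,-0.01,1]
    - [0.13,0.0023,0.1366,-0.01,1]
    - [0.13,0.0023,0.1366,-0.01,1]

```text
time: 16.85
ee_pos: [0.3846, -0.2466, 0.0315]
tcp_rot: [137.9, 89.8, -44.6]
wrist_force: [-0.5, 0.8, 0.7]
opening: 0.0855
```

```bash
python3 - <<'E'
from h import *
go(.3858,-.2473,.001,-92.4)
E
```

```text
t 16.85 p [ 0.3846 -0.2466  0.0315] psi -92.5 q [-32.6  -7.  -23.9  72.9  -0.  149.8] F [-0.5  0.8  0.7] open 0.0855 tilt -1.0
shift [ 0.0305  0.0005 -0.0011] roll rad -0.001
```

Emit:
apply_moves:
  commands:
    - [0.015,0.0005,-0.001,0,1]
    - [0.025,0.0005,-0.001,0,1]
    - [0.0295,0.0005,-0.001,0,1]
    - [0.0295,0.0005,-0.001,0,-1]
    - [0.0295,0.0005,-0.001,0,-1]
    - [0.0295,0.0005,-0.001,0,-1]
    - [0.0295,0.0005,-0.001,0,-1]
    - [0.0295,0.0005,-0.001,0,-1]
    - [0.0295,0.0005,-0.001,0,-1]
  newtons: 50

```text
time: 17.75
ee_pos: [0.3863, -0.2476, 0.0032]
tcp_rot: [143.0, 89.7, -39.4]
wrist_force: [-0.2, 0.6, 5.7]
opening: 0.0498
```

```bash
python3 - <<'E'
from h import *
L=np.array([.6039,-.2561]);a=np.radians(-2.2);e=np.array([np.cos(a),np.sin(a)])
o,R,p=tool()
# target: grip 66 mm behind home on holder axis
t=L-.066*e;go(t[0],t[1],.001,-92.2)
E
```

```text
t 17.75 p [ 0.3863 -0.2476  0.0032] psi -92.5 q [-32.6  -5.8 -26.1  69.5  -0.  149.8] F [-0.2  0.6  5.7] open 0.0498 tilt -1.0
shift [ 0.0029 -0.0006 -0.1518] roll rad -0.005
```

Emit:
apply_moves:
  commands:
    - [0,0,-0.015,0,-1]
    - [0,0,-0.035,0,-1]
    - [0,0,-0.055,0,-1]
    - [0,0,-0.075,0,-1]
    - [0,0,-0.095,0,-1]
    - [0,0,-0.115,0,-1]
    - [0,0,-0.115,0,-1]

```text
time: 18.45
ee_pos: [0.5031, -0.2526, 0.0038]
tcp_rot: [146.9, 89.6, -35.5]
wrist_force: [0.1, 0.5, -1.0]
opening: 0.0501
```

```bash
python3 - <<'E'
from h import *
L=np.array([.6039,-.2561]);a=np.radians(-2.2);e=np.array([np.cos(a),np.sin(a)])
t=L-.066*e;go(t[0],t[1],.001,-92.2)
E
```

```text
t 18.45 p [ 0.5031 -0.2526  0.0038] psi -92.4 q [-2.660e+01  8.200e+00 -1.170e+01  6.970e+01 -1.000e-01  1.558e+02] F [ 0.1  0.5 -1. ] open 0.0501 tilt -1.0
shift [ 0.003  -0.0005 -0.0349] roll rad -0.004
```

Emit:
apply_moves:
  commands:
    - [0,0,-0.012,0,-1]
    - [0,0,-0.022,0,-1]
    - [0,0,-0.029,0,-1]
    - [0,0,-0.033,0,-1]
    - [0,0,-0.035,0,-1]
    - [0,0,-0.035,0,-1]

```text
time: 19.05
ee_pos: [0.5371, -0.2539, 0.0035]
tcp_rot: [136.3, 89.7, -46.1]
wrist_force: [-4.3, -0.1, -0.6]
opening: 0.0504
```

```bash
python3 - <<'E'
from h import *
L=np.array([.6039,-.2561]);a=np.radians(-2.2);e=np.array([np.cos(a),np.sin(a)])
t=L-.066*e;go(t[0],t[1],.001,-92.2)
E
```

```text
t 19.05 p [ 0.5371 -0.2539  0.0035] psi -92.4 q [-2.530e+01  1.250e+01 -6.800e+00  7.050e+01 -1.000e-01  1.572e+02] F [-4.3 -0.1 -0.6] open 0.0504 tilt -1.0
shift [ 0.0025 -0.0004 -0.0008] roll rad -0.004
```

Emit:
apply_moves:
  commands:
    - [0,0,-0.001,0,-1]
    - [0,0,-0.002,0,-1]
    - [0,0,-0.002,0,-1]

```text
time: 19.35
ee_pos: [0.5372, -0.2539, 0.0033]
tcp_rot: [80.8, 89.8, -101.7]
wrist_force: [-9.9, 0.6, 2.4]
opening: 0.0503
```

Emit:
apply_moves:
  commands:
    - [0.0,0,0,0,1]
    - [0,0,0,0,1]
    - [0,0,0,0,1]
    - [0,0,0,0,1]
    - [0,0,0,0,1]
    - [-0.04,0,0,0,1]
    - [-0.08,0,0,0,1]
    - [-0.12,0,0.03,0,1]
    - [-0.16,0,0.06,0,1]
    - [-0.16,0,0.06,0,1]
    - [-0.16,0,0.06,0,1]

```text
time: 20.45
ee_pos: [0.4777, -0.2512, 0.1647]
tcp_rot: [121.1, 89.7, -61.4]
wrist_force: [-0.3, -0.0, -1.2]
opening: 0.0854
```

```bash
python3 - <<'E'
from h import *
go(.45,-.25,.2,-92.2)
o,R,p=tool();c=cams.camera("wrist");P=wpts(c,R,p);z=P[...,2];x=P[...,0];y=P[...,1]
cv2.imwrite("pics/w4.png",c["frame"])
def show(k,m,f=None):
    m=m&(c["depth"]>.02)
    _,L,st,_=cv2.connectedComponentsWithStats(m.astype(np.uint8)); m=L==1+np.argmax(st[1:,4])
    print(k,rect(P,m),np.round(np.median(P[m],0),4),np.percentile(P[m][:,0],[1,99]).round(4))
show("holder",(abs(x-.63)<.1)&(abs(y+.25)<.08)&(z>.019)&(z<.03)&(x>.556))
B=(abs(x-.5)<.1)&(abs(y+.25)<.065)
show("plate",B&(z>.007)&(z<.017)&(x<.558));show("lips",B&(z>.0165)&(z<.03)&(x<.54))
E
```

```text
t 20.45 p [ 0.4777 -0.2512  0.1647] psi -92.5 q [-2.770e+01  2.500e+00  1.000e-01  8.740e+01 -1.000e-01  1.548e+02] F [-0.3 -0.  -1.2] open 0.0854 tilt -1.0
shift [-0.0354  0.0001  0.0276] roll rad -0.005
holder (array([ 611.2, -256.2]), array([124.8, 102.7]), 87.7, 13050) [ 0.6087 -0.2563  0.0222] [0.5605 0.6598]
plate (array([ 542.2, -255.5]), array([52. , 32.3]), 88.6, 1080) [ 0.5426 -0.2636  0.0101] [0.526  0.5578]
lips (array([ 523.4, -236.8]), array([16.7,  8. ]), 87.8, 148) [ 0.5233 -0.2374  0.0179] [0.5192 0.5272]
```

View pics/w4.png

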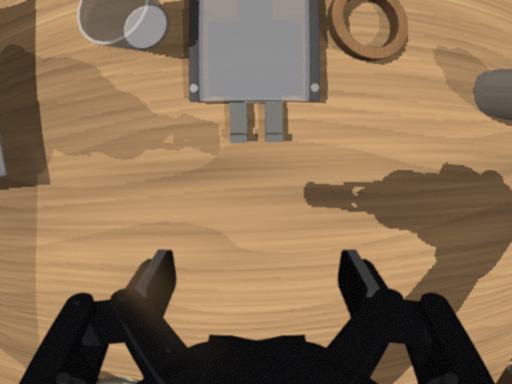

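```bash
python3 - <<'E'
from h import *
c=cams.camera("scene");P=pts(c);z=P[...,2];x=P[...,0];y=P[...,1]
m=(z>.19)&(z<.235)&(abs(x-.602)<.05)&(abs(y-.226)<.05)&(c["depth"]>.1);print("knob",rect(P,m),np.percentile(z[m],98).round(4))
for k in ["stamp","cup","tape"]: print(k,[np.round(r["rect"]) for r in cams.spot_in(k,"scene")[:1]])
print(bot.job_done())
E
```

```text
knob (array([603.3, 227.7]), array([71.1, 16.2]), 31.5, 296) 0.2223
stamp [array([298., 231., 319., 264.])]
cup [array([193., 177., 216., 214.])]
tape [array([145., 162., 170., 182.])]
the job is handed in; nothing more can be done
None
```

I finished the task and handed it in at about 20.5 s of the 72 s allowed; the hand-in gives no verdict.

I turned the knob clockwise until the wrist torque rose sharply, about 2.3 N m. The plate was then drawn off by its tongue, laid flat in front of the holder and released. I took it again by the fork and slid it in until it met the back wall, at about 10 N.

**Last checks:**
- **Shutter:** about 41 mm of fork sticks out of the mouth, which is what fully home should show. It is lined up with the holder to about 1°, and the gripper is open and clear.
- **Knob:** the bar's top rose about 12 mm and still stands unscrewed. The bar turned only about 143° (2.5 rad), while the gripper turned about 150° (2.6 rad). They disagree, but both are past the 2.3 rad limit.
- **Stamp, cup and tape:** all three were found where they stood at the start, within a few pixels in the scene camera.

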